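# Run a wide sample jar along the fence onto the spring pad

### The job

Slide the wide amber jar with the white lid over the worktop until it touches the front of the aluminium fence before the orange mark, then push it along the fence, keeping it against the fence, to the spring pad of the grey stop. Press it gently but firmly onto the pad for about half a second (about 9 N at the pad, never above 15 N), then ease off slowly so that it is left standing in touch with the pad and against the fence. Do not lift or tip the jar, do not push hard, and leave the other things alone.

Things in the scene. Friction and masses are not known exactly. Their poses are not given: they have to be found in the camera images.
- jar: Loose upright jar: amber glass, white label band, white lid. 90 mm across, straight side up to 52 mm, lid 85 mm across up to 70 mm; 0.3 to 0.65 kg. Too wide to grasp: push its straight side with shut fingers. Smooth (friction about 0.3); sliding it takes 1 to 8 N, more if pressed to the fence; feel this before the pad is reached. Origin: centre of its underside; z up.
- fence: Straight aluminium fence fixed on the worktop, 20 mm thick, 36 mm high, 500 mm long. Origin: on the worktop, in the plane of its front face (toward the robot), at mid length. y runs along the fence toward the stop (ends at -250 and +250 mm), x points away from the robot through the fence, front face at x = 0. A jar touching it has its centre at x = -45 mm.
- fence_mark (a point): Orange line across the fence, on the front face at fence y = -80 mm, 18 mm above the worktop. The jar must be against the fence before its centre passes this mark and stay against it from there on.
- stop: Grey block, 64 x 40 x 50 mm, fixed in front of the fence near its far end; carries a brass barrel with a black spring pad facing the fence's -y. Origin: on the worktop under the middle of the block's face toward the jar; axes parallel to the fence's; 45 mm in front of the fence's face, in line with the middle of a jar that touches the fence.
- white_bottle: White bottle with screw cap, 39 mm across, 150 mm high, standing behind the fence; bystander, do not disturb. Origin: centre of its underside.
- amber_dropper: Small brown dropper bottle with dark blue cap, 25 mm across, 73 mm high, standing on the robot's side of the fence; bystander, do not disturb. Origin: centre of its underside.
- red_dropper: Small white dropper bottle with red cap, 25 mm across, 73 mm high, standing behind the fence; bystander, do not disturb. Origin: centre of its underside.
- stop_face (a point): Point on that block's face, 28 mm above the worktop, where the barrel comes out. The round pad, 28 mm across, stands 52 to 82 mm out from here toward -y of the fence; the barrel's setting is NOT measured, so find the pad by touch. The pad gives way on a damped spring, about 2 N per mm from zero, and goes solid after 9.5 mm.
Mind the look-alikes: they are no part of the job. There is more than one size of the jar; the job needs the smallest.

How it is judged:
By the outcome, as a careful person would: the job done as asked, in the order asked, and still so for the second after the job is handed in, with the robot touching nothing.
It also fails if it takes over 72 s, if anything falls off the work surface, if the arm or the gripper's body presses on something with over 40 N, if the wrist force passes 120 N, or if a joint passes its speed limit or range.

### The arm

A 6-joint arm with a two-finger parallel gripper is mounted at the origin on a cart in front of the work surface, level with it; the furniture and walls round the work are solid. World frame = base frame: x ahead of the robot, y to its left, z up, the work surface at z = 0. Lengths are in m, angles in degrees, forces in N, time in s.
With the tool pointing down it reaches from about 0.375 to 0.925 m from the base axis. Payload 5.7 kg.
Tool frame: the origin (TCP) lies on the centre line of the jaws, within the pads' length; the fingertips stand 19 mm ahead of it and the grasp point (between the pads) is the TCP; z points along the fingers, x is the direction in which the jaws open and shut, and the axes are right-handed (so a half turn about z gives the same grasp; the last joint's range is limited). The gripper opens to 88 mm and grips with 3 to 60 N. Pads are 20 mm wide; open, the fingers measure 115 mm over their backs; the gripper's body (75 mm by 178 mm) begins 61 mm behind the grasp point.
Start: joints at [57.462, 20.558, 86.54, -0, 72.909, -6.595], TCP at [0.262, 0.54, 0.214] pointing down, gripper open.
Joint ranges: [-170.27, 170.27], [-57.76, 135], [12.27, 136.19], [-55.21, 235.2], [11.17, 155.16], [-170.74, 170.74]. Speed limits (degrees/s): [136.94, 136.94, 180, 180, 180, 180].

### API

Orientations are given as [roll, pitch, yaw] about the fixed x, y, z axes, in that order (R = Rz(yaw) Ry(pitch) Rx(roll)).
In Python, from cell import read_state, read_camera, camera_params, hand_in, look_for, silhouettes, spot_point gives the robot as it stands.
- The arm moves only by the tool arm_command, never from a script. Its argument "rows" is a list of rows, each a list of 7 numbers: the gripper command: -1 is shut, 1 is fully open, values between are in proportion, then the shift along the tool's x, y, z in mm, then the turn, a rotation vector about the tool's x, y, z in rad. A call has 1 to 20 rows; each row shifts and turns the commanded pose from where the row before left it, along the tool's axes as they then stand; what a row does not reach is not made up. A row lasts 1/8 s, in which the tool goes at most 62.5 mm and 10.7 degrees, less where a joint would pass 70% of its speed; a pose out of reach is approached as far as the arm can. A call is refused whole if a number of a shift passes 62.5 or a number of a turn 0.188, either way. A call with a gripper value outside its range is refused whole. The fingers move at their own pace and stop on an object; "grip_force" is the grip in N (left out, the last holds). Time passes only in rows, so rows that do not move let the fingers close. It gives the time, the measured TCP pose, the force and the opening at its end, in the units of the state.
- read_state(): the state, without advancing time (a new reading comes with each control period).
- read_camera(name): name is "scene" or "top"; returns the picture (480x640x3 uint8, red, green, blue); there is no depth.
- camera_params(name): a dict with "intrinsics" (3x3 intrinsics, pixels), "extrinsics" (4x4, takes a point from camera to world coordinates). Camera axes: x right, y down, z forward; pixel columns grow to the right and rows downward; lengths in m; the calibration is good to about 2 mm. A picture is of the moment at which its call begins. camera_params takes no time and is no camera call.
- hand_in(): hands the job in, once; it reports no verdict.
Trained networks look in the newest picture that a camera, given by its name, has taken for a name from the list of things; names that differ only in an ending like _2 or _b are one class to them, and where a whole thing is asked for, a point or a joint stands for the part that bears it (a point fixed in the world has none). Each returns a list of dicts, best first, with "confidence" (0 to 1); they miss things now and then, are a little off and sometimes report something else, mostly with a low value. They report only what shows in the picture. A call takes as long as a camera call. They do not tell look-alikes from the thing itself.
- look_for(camera, query): "position" ([x, y, z] in m, in the coordinates of the camera as it stood for that picture, good to about 4 mm: the middle of the surface that is visible of it).
- silhouettes(camera, query): "region" (480x640 bool, what is visible of it).
- spot_point(camera, query): "position" ([x, y, z] in m, in the coordinates of the camera as it stood for that picture, good to about 4 mm: a listed point, or the origin of a listed thing).
The state is a dict: "t": time; "joint_pos": joint angles; "joint_velocities": joint speeds; "effort": joint torques, N m; "position": TCP position; "tool_rot": TCP orientation; "force": force on the tool from outside, world axes, zero at the start; "wrist_torque": the same for the moment, N m; "gripper_width": opening from 0.0 (shut) to 1.0 (fully open).
Only numpy, scipy, OpenCV 4.12 (cv2) and the standard library are available. Lean on these libraries where they do the work, as an engineer would, in place of code of your own. Each camera call takes 0.05 s, during which the arm holds its last target.

## Working session

There is one attempt and no reset: what is moved stays moved. The work goes in short steps, Python scripts to look and compute and a tool call to move; the robot and the scene stay as the last step left them, time stands still between calls to the robot, and variables do not carry over. Pictures are saved under pics/ and viewed, and the job is handed in when it is done.

Besides the shell and the picture viewer there is one more tool, called after ">>>" as name([rows], argument=value, ...), one row to a line, values as JSON. arm_command: Moves the arm, as the interface text tells. Its arguments: {"type":"object","properties":{"rows":{"type":"array"},"grip_force":{"type":"number"}},"required":["rows"]}

```bash
mkdir -p pics; ls; python3 - <<'E'
from cell import *
import cv2
print(read_state())
for c in ("scene","top"):
    im=read_camera(c); cv2.imwrite(f"pics/{c}0.png",im[:,:,::-1])
    p=camera_params(c); print(c,p)
    for n in ("jar","fence","stop"):
        print(n,[(d["confidence"],d["position"]) for d in look_for(c,n)])
E
```

```text
pics
{'t': 0.0, 'joint_pos': array([ 5.74619026e+01,  2.06005815e+01,  8.65976659e+01,  1.33309472e-03,
        7.29077722e+01, -6.59319880e+00]), 'joint_velocities': array([ 0.02165389,  0.11443221,  0.14534243,  0.00537278,  0.0838484 ,
       -0.07195696]), 'effort': array([ 4.26480701e-04, -5.15375340e+01, -2.70723367e+01,  6.77927001e-02,
        3.46651836e-02, -2.34216186e-04]), 'position': array([0.26211326, 0.53894863, 0.21329088]), 'tool_rot': array([-1.79986562e+02,  1.05172197e-01,  6.40547207e+01]), 'force': array([ 0.16517726, -0.64588625, -0.28149415]), 'wrist_torque': array([ 0.00585482, -0.00475163,  0.04888439]), 'gripper_width': 1.001303956732324}
scene {'intrinsics': array([[573.9757553 ,   0.        , 314.89227377],
       [  0.        , 573.9757553 , 244.15586213],
       [  0.        ,   0.        ,   1.        ]]), 'extrinsics': array([[ 0.95693411,  0.22298323, -0.18589132,  0.74066057],
       [ 0.28979372, -0.77171937,  0.56609965, -0.56765616],
       [-0.0172252 , -0.5955902 , -0.80310373,  0.88077449],
       [ 0.        ,  0.        ,  0.        ,  1.        ]])}
jar [(0.97, [-0.0823, 0.0924, 0.942]), (0.72, [-0.0375, 0.2318, 0.7993]), (0.57, [-0.1944, -0.0199, 0.9958])]
fence [(0.92, [0.0653, 0.0105, 1.0487])]
stop [(0.81, [0.0691, -0.199, 1.1956])]
top {'intrinsics': array([[475.59708309,   0.        , 310.12221095],
       [  0.        , 475.59708309, 234.88557174],
       [  0.        ,   0.        ,   1.        ]]), 'extrinsics': array([[ 0.02648551, -0.98809442,  0.15155173,  0.3883203 ],
       [-0.99951219, -0.02868573, -0.0123497 , -0.00952531],
       [ 0.01655004, -0.15115071, -0.98837218,  1.00336555],
       [ 0.        ,  0.        ,  0.        ,  1.        ]])}
jar [(0.71, [-0.0033, 0.1706, 0.894]), (0.71, [0.2613, -0.0628, 0.929]), (0.67, [0.0941, 0.0299, 0.9386])]
fence [(0.95, [-0.1027, -0.0714, 0.9869])]
stop [(0.9, [-0.3079, -0.0116, 0.969])]
```

View pics/scene0.png

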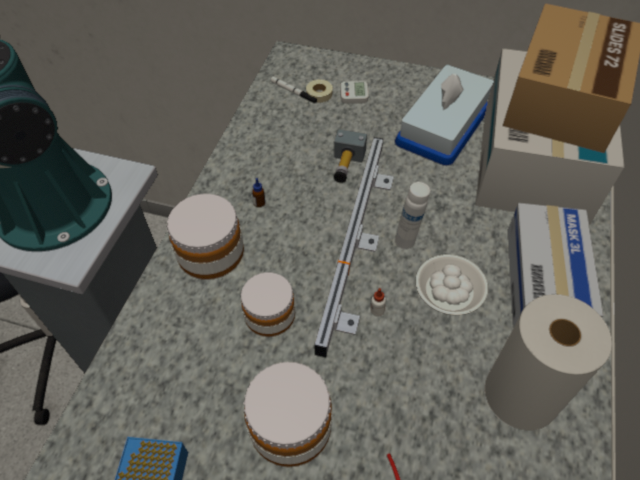

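View pics/top0.png

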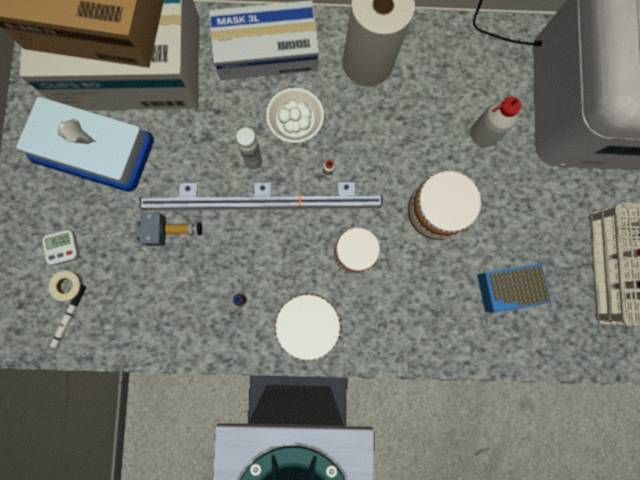

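Jars in the top view: (308,326), (445,203) and (357,249). The last, at (268,303) in the scene view, is clearly the smallest. I'll confirm that by its lid diameter and a crop, and measure the fence and stop.

```bash
cat > h.py <<'E'
from cell import *
import numpy as np, cv2
def toplane(c,uv,z):
    p=camera_params(c);K=p["intrinsics"];E=p["extrinsics"]
    uv=np.atleast_2d(uv).astype(float)
    d=np.c_[uv,np.ones(len(uv))]@np.linalg.inv(K).T@E[:3,:3].T
    o=E[:3,3]; return o+d*((z-o[2])/d[:,2])[:,None]
def w(c,pc):
    E=camera_params(c)["extrinsics"]; return E[:3,:3]@np.array(pc)+E[:3,3]
def proj(c,P):
    p=camera_params(c);K=p["intrinsics"];E=p["extrinsics"]
    q=(np.atleast_2d(P)-E[:3,3])@E[:3,:3]; q=q@K.T; return q[:,:2]/q[:,2:]
def lid(c,im,seed,z=0.07,rad=60):
    # flood the white lid from a seed
    m=np.zeros((482,642),np.uint8)
    im=cv2.GaussianBlur(np.ascontiguousarray(im),(3,3),0)
    cv2.floodFill(im.copy(),m,seed,0,(25,)*3,(25,)*3,4|(255<<8)|cv2.FLOODFILL_MASK_ONLY|cv2.FLOODFILL_FIXED_RANGE)
    m=m[1:-1,1:-1]; cs,_=cv2.findContours(m,cv2.RETR_EXTERNAL,cv2.CHAIN_APPROX_NONE)
    P=toplane(c,max(cs,key=cv2.contourArea)[:,0],z)[:,:2]
    A=np.c_[2*P,np.ones(len(P))]; s=np.linalg.lstsq(A,(P**2).sum(1),rcond=None)[0]
    r=np.sqrt(s[2]+s[:2]@s[:2]); return s[:2],r,np.abs(np.linalg.norm(P-s[:2],axis=1)-r).max()
E
python3 - <<'E'
from h import *
for c,seeds in (("top",[(357,249),(308,326),(450,195)]),("scene",[(268,297),(203,222),(288,398)])):
    im=read_camera(c)
    for s in seeds: print(c,s,lid(c,im,s))
    for n in ("fence","stop","stop_face","fence_mark","jar","amber_dropper","red_dropper","white_bottle"):
        for d in spot_point(c,n): print(c,n,d["confidence"],w(c,d["position"]).round(4))
    if c=="top": a=cv2.resize(im[185:290,100:420],None,fx=2.5,fy=2.5,interpolation=3)
    else: a=cv2.resize(im[120:360,220:420],None,fx=2.5,fy=2.5,interpolation=3)
    cv2.imwrite(f"pics/{c}crop.png",a[:,:,::-1])
E
```

```text
top (357, 249) (array([ 0.50707065, -0.11639504]), np.float64(0.03973911609852766), np.float64(0.00139961230204598))
top (308, 326) (array([ 0.35216619, -0.02051817]), np.float64(0.05893143605741643), np.float64(0.0011162062899548048))
top (450, 195) (array([ 0.61010594, -0.30149716]), np.float64(0.05933744487791102), np.float64(0.0013615698318141384))
top fence 0.81 [ 0.5924  0.0806 -0.0053]
top stop 0.8 [ 0.5397  0.2864 -0.0024]
top stop_face 0.82 [0.5407 0.2875 0.0259]
top fence_mark 0.98 [0.5983 0.0027 0.0185]
top jar 0.88 [ 0.5071 -0.1174  0.003 ]
top jar 0.69 [ 0.6033 -0.2963  0.001 ]
top jar 0.62 [ 0.3551 -0.0242 -0.0056]
top amber_dropper 0.54 [ 7.035e-01  1.004e-01 -3.000e-04]
top amber_dropper 0.5 [ 0.3994  0.1201 -0.0015]
top red_dropper 0.71 [ 6.858e-01 -5.940e-02 -5.000e-04]
top white_bottle 0.82 [0.7048 0.1029 0.0014]
scene (268, 297) (array([ 0.5046614, -0.1151509]), np.float64(0.0405398861051859), np.float64(0.0011292868321676475))
scene (203, 222) (array([0.33692025, 0.00134116]), np.float64(0.060039291221495414), np.float64(0.0018222216647238373))
scene (288, 398) (array([ 0.59560594, -0.28084607]), np.float64(0.06050639755895072), np.float64(0.0011950427349154552))
scene fence 0.83 [ 0.5948  0.0778 -0.0016]
scene fence 0.36 [ 0.5368  0.2824 -0.0014]
scene stop 0.82 [ 0.539   0.2842 -0.0011]
scene stop_face 0.97 [0.5398 0.288  0.0293]
scene fence_mark 0.57 [0.5941 0.005  0.0169]
scene jar 0.93 [ 0.5028 -0.1112  0.0008]
scene jar 0.78 [ 3.49e-01 -2.02e-02 -2.00e-04]
scene jar 0.75 [ 0.6008 -0.2916 -0.0019]
scene jar 0.35 [ 0.6835 -0.0555  0.0015]
scene amber_dropper 0.75 [0.3984 0.1217 0.0038]
scene red_dropper 0.51 [ 6.822e-01 -5.470e-02 -5.000e-04]
scene white_bottle 0.62 [0.6969 0.1083 0.0014]
```

View pics/topcrop.png

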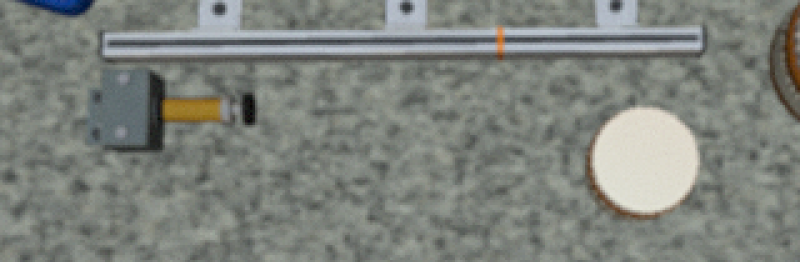

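View pics/scenecrop.png

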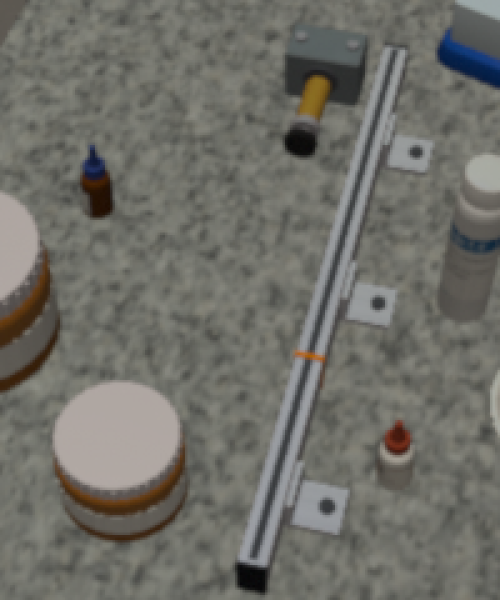

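```bash
python3 - <<'E'
from h import *
a=cv2.imread("pics/top0.png").astype(int)
for u in (150,200,250,280,330,370):
    print(u,[(v,a[v,u-2:u+3].mean(0).astype(int).tolist()) for v in range(194,212)])
# predicted
fx=0.594
for P in ([fx,.3,.036],[fx,.3,0],[fx+.02,.3,.036],[fx,-.1,.036],[fx,-.1,0],[fx+.02,-.1,.036]): print(P,proj("top",P))
E
```

```text
150 [(194, [103, 109, 104]), (195, [104, 109, 105]), (196, [105, 111, 108]), (197, [123, 127, 125]), (198, [173, 169, 162]), (199, [193, 185, 178]), (200, [163, 157, 149]), (201, [101, 98, 92]), (202, [74, 70, 66]), (203, [119, 112, 107]), (204, [171, 163, 154]), (205, [194, 187, 179]), (206, [185, 181, 177]), (207, [137, 139, 140]), (208, [86, 88, 89]), (209, [83, 87, 86]), (210, [106, 113, 110]), (211, [126, 134, 129])]
200 [(194, [126, 134, 129]), (195, [122, 130, 126]), (196, [129, 135, 130]), (197, [170, 167, 160]), (198, [196, 189, 180]), (199, [191, 183, 175]), (200, [142, 137, 131]), (201, [75, 71, 66]), (202, [88, 83, 77]), (203, [163, 155, 147]), (204, [198, 188, 179]), (205, [198, 188, 179]), (206, [154, 148, 144]), (207, [98, 101, 101]), (208, [78, 80, 82]), (209, [83, 86, 86]), (210, [98, 103, 101]), (211, [106, 113, 107])]
250 [(194, [136, 146, 141]), (195, [130, 140, 135]), (196, [126, 132, 127]), (197, [167, 161, 155]), (198, [191, 183, 173]), (199, [163, 155, 148]), (200, [107, 101, 97]), (201, [75, 71, 68]), (202, [121, 114, 108]), (203, [175, 165, 157]), (204, [199
[... 1045 characters left out ...]
, 114]), (195, [131, 135, 131]), (196, [176, 171, 164]), (197, [193, 184, 176]), (198, [165, 157, 150]), (199, [106, 99, 94]), (200, [82, 75, 71]), (201, [139, 131, 126]), (202, [188, 178, 169]), (203, [201, 190, 182]), (204, [172, 168, 166]), (205, [120, 123, 123]), (206, [82, 86, 87]), (207, [81, 84, 85]), (208, [104, 109, 107]), (209, [109, 117, 112]), (210, [112, 118, 114]), (211, [124, 133, 128])]
[0.594, 0.3, 0.036] [[155.40307505 203.02069653]]
[0.594, 0.3, 0] [[160.52723615 206.67285616]]
[0.614, 0.3, 0.036] [[156.13383023 193.59125593]]
[0.594, -0.1, 0.036] [[348.55284831 208.70110496]]
[0.594, -0.1, 0] [[346.94074082 212.13826372]]
[0.614, -0.1, 0.036] [[348.68946221 199.30128074]]
```

```bash
python3 - <<'E'
import cv2
a=cv2.imread("pics/scene0.png")
b=cv2.resize(a[130:250,320:400],None,fx=6,fy=5,interpolation=2);cv2.imwrite("pics/s1.png",b)
b=cv2.resize(a[240:360,300:400],None,fx=6,fy=5,interpolation=2);cv2.imwrite("pics/s2.png",b)
E
```

```text
(no output)
```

View pics/s1.png

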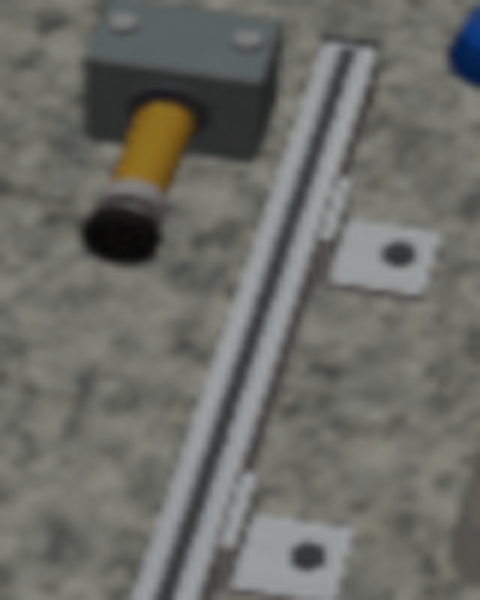

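View pics/s2.png

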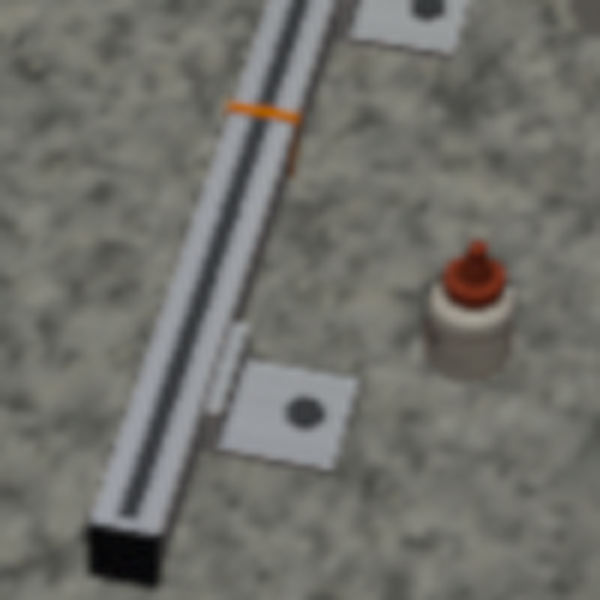

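```bash
python3 - <<'E'
from h import *
T=[(150,202),(200,201.4),(250,201),(280,200.5),(330,200.3),(370,199.6)]
S=[(377.5,140),(346.7,250),(350,240),(321.7,343)]
for c,L in (("top",T),("scene",S)):
    P=toplane(c,L,.036)[:,:2]; k=np.polyfit(P[:,1],P[:,0],1)
    print(c,"slot x=%.4f+%.4f*y"%(k[1],k[0]),"ang",np.degrees(np.arctan(k[0])), "front x at y=0, .2",k[1]-.01,k[1]-.01+.2*k[0],np.abs(np.polyval(k,P[:,1])-P[:,0]).max())
print("ends top",toplane("top",[(140.5,202),(381.8,200)],.036))
print("ends scene",toplane("scene",[(321,346),(378.5,138.5)],.036))
print("top front edge",toplane("top",[(150,206.9),(370,204.5)],.036))
# pad in top: crop (249,109)->px ; front surface at right edge col 256/2.5+100
print("pad",toplane("top",[(202.2,228.5)],.028), "stop block top right edge",toplane("top",[(164.8,215),(164.8,242)],.05))
print("mark",toplane("top",[(300.2,201)],.036),toplane("scene",[(344,262.6)],.036))
E
```

```text
top slot x=0.6086+-0.0409*y ang -2.340891436111686 front x at y=0, .2 0.5985994665039288 0.5904236642896095 0.0004054366056689407
scene slot x=0.6065+-0.0426*y ang -2.441387693465899 front x at y=0, .2 0.5965465262993124 0.5880193141962239 0.0007321370436083052
ends top [[ 0.59522846  0.33079571  0.036     ]
 [ 0.61460459 -0.16918302  0.036     ]]
ends scene [[ 0.61413192 -0.1659298   0.036     ]
 [ 0.59379775  0.33165548  0.036     ]]
top front edge [[ 0.58549292  0.31047495  0.036     ]
 [ 0.60426675 -0.14458741  0.036     ]]
pad [[0.54476545 0.20212196 0.028     ]] stop block top right edge [[0.56677684 0.27467371 0.05      ]
 [0.5115285  0.27066518 0.05      ]]
mark [[0.60732387 0.00090714 0.036     ]] [[0.60703722 0.00297109 0.036     ]]
```

>>> arm_command([
  [-1,0,0,0,0,0,0.186],
  [-1,0,0,0,0,0,0.186],
  [-1,0,0,0,0,0,0.186],
  [-1,0,0,0,0,0,0.186],
  [-1,0,0,0,0,0,0.186],
  [-1,0,0,0,0,0,0.186],
  [-1,0,0,0,0,0,0.186],
  [-1,0,0,0,0,0,0.186],
  [-1,0,0,0,0,0,0.186],
  [-1,0,0,0,0,0,0.186],
  [-1,0,0,0,0,0,0],
  [-1,0,0,0,0,0,0],
], grip_force=30)

```text
t: 2.8
position: [0.2625, 0.5395, 0.2141]
tool_rot: [180.0, -0.0, -42.3]
force: [0.0, 0.1, 0.6]
gripper_width: 0.009
```

>>> arm_command([
  [-1,44.5,28.4,0,0,0,0],
  [-1,44.5,28.4,0,0,0,0],
  [-1,44.5,28.4,0,0,0,0],
  [-1,44.5,28.4,0,0,0,0],
  [-1,44.5,28.4,0,0,0,0],
  [-1,44.5,28.4,0,0,0,0],
  [-1,44.5,28.4,0,0,0,0],
  [-1,44.5,28.4,0,0,0,0],
  [-1,44.5,28.4,0,0,0,0],
  [-1,44.5,28.4,0,0,0,0],
  [-1,44.5,28.4,0,0,0,0],
  [-1,44.5,28.4,0,0,0,0],
  [-1,44.5,28.4,0,0,0,0],
  [-1,44.5,28.4,0,0,0,0],
  [-1,0,0,0,0.08,0,0],
  [-1,0,0,0,0,0,0],
])

```text
t: 4.8
position: [0.4523, -0.1757, 0.214]
tool_rot: [-175.4, 0.0, -42.6]
force: [0.4, -0.0, 0.6]
gripper_width: 0.004
```

```bash
cat >> h.py <<'E'
from scipy.spatial.transform import Rotation as Ro
def RR(rpy): return Ro.from_euler("xyz",rpy,degrees=True)
def plan(pos,yaw=None,tilt=0.08):
    s=read_state(); R=RR(s["tool_rot"])
    d=R.inv().apply(np.array(pos)-s["position"])*1000
    out="shift %s |%.1f|"%(d.round(1),np.linalg.norm(d))
    if yaw is not None:
        Rt=Ro.from_euler("z",yaw,degrees=True)*Ro.from_euler("x",180,degrees=True)*Ro.from_euler("x",tilt)
        out+=" rv %s"%(R.inv()*Rt).as_rotvec().round(4)
    return out
def st():
    s=read_state(); R=RR(s["tool_rot"]); tip=s["position"]+R.apply([0,-.010,.019])
    print("t %.2f pos %s rot %s tip %s F %s"%(s["t"],s["position"].round(4),s["tool_rot"].round(2),tip.round(4),s["force"].round(2)))
    fy=np.array([-.0418,.9991]);fx=np.array([.9991,.0418]); F=s["force"][:2]; p=s["position"][:2]
    print("  fence frame: along F %.2f into F %.2f ; pos along %.4f"%(-F@fy,-F@fx,p@fy))
E
python3 -c "
from h import *
st(); print(plan([.452,-.1745,.045],-42.6))"
```

```text
t 4.80 pos [ 0.4523 -0.1757  0.214 ] rot [-1.7544e+02  3.0000e-02 -4.2590e+01] tip [ 0.46   -0.1672  0.1958] F [ 0.37 -0.05  0.63]
  fence frame: along F 0.06 into F -0.37 ; pos along -0.1944
shift [ -0.9  12.7 168.5] |169.0| rv [0.0005 0.0006 0.0002]
```

>>> arm_command([
  [-1,0,3.4,42,0,0,0],
  [-1,0,3.4,42,0,0,0],
  [-1,0,3.4,42,0,0,0],
  [-1,0,3.2,42,0,0,0],
  [-1,0,0,0,0,0,0],
  [-1,0,0,0,0,0,0],
])

```text
t: 5.55
position: [0.4538, -0.1743, 0.0467]
tool_rot: [-175.4, -0.1, -42.4]
force: [0.2, 0.6, -0.2]
gripper_width: 0.004
```

```bash
python3 -c "
from h import *
im=read_camera('top'); cv2.imwrite('pics/t1.png',cv2.resize(im[180:360,250:490],None,fx=3,fy=3)[:,:,::-1])
st(); print(plan([.452+.0677*.3,-.1745+.0736*.3,.045],-42.6))"
```

```text
t 5.60 pos [ 0.4543 -0.1748  0.0472] rot [-1.7541e+02 -1.4000e-01 -4.2440e+01] tip [ 0.4621 -0.1663  0.029 ] F [-0.28  0.7   0.25]
  fence frame: along F -0.71 into F 0.25 ; pos along -0.1936
shift [ -1.8 -28.4   4.5] |28.8| rv [-0.0001 -0.0023  0.0029]
```

View pics/t1.png

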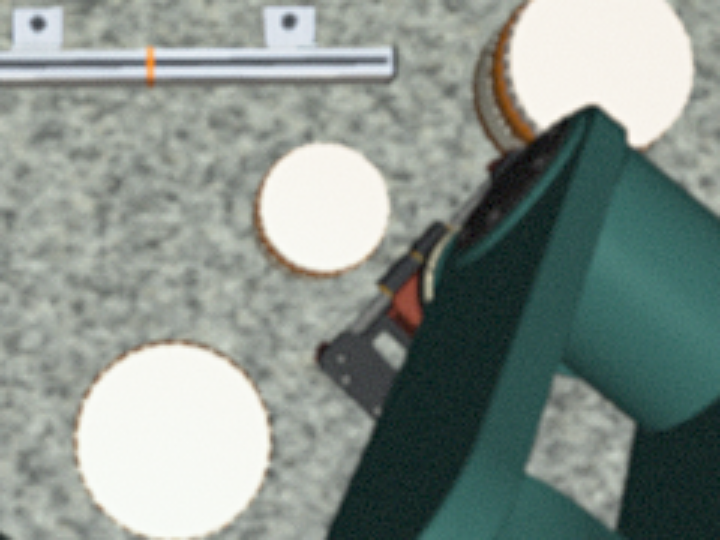

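>>> arm_command([
  [-1,0,-4,0.6,0,0,0],
  [-1,0,-4,0.6,0,0,0],
  [-1,0,-3,0.5,0,0,0],
  [-1,0,-2,0.5,0,0,0],
  [-1,0,-2,0.4,0,0,0],
  [-1,0,-2,0.4,0,0,0],
  [-1,0,-2,0.4,0,0,0],
  [-1,0,-2,0.4,0,0,0],
  [-1,0,-2,0.4,0,0,0],
  [-1,0,-2,0.2,0,0,0],
  [-1,0,-2,0.2,0,0,0],
  [-1,0,-2,0.2,0,0,0],
])

```text
t: 7.1
position: [0.4727, -0.153, 0.0432]
tool_rot: [-175.5, -0.0, -42.5]
force: [-1.2, -2.6, 0.9]
gripper_width: 0.004
```

```bash
python3 -c "
from h import *
im=read_camera('top'); 
print(lid('top',im,(357,247)))
st()"
```

```text
(array([ 0.50973217, -0.11320241]), np.float64(0.038588961915253434), np.float64(0.009764725968336437))
t 7.15 pos [ 0.4728 -0.1529  0.0432] rot [-175.44    0.    -42.5 ] tip [ 0.4806 -0.1444  0.025 ] F [-1.88 -1.9   0.06]
  fence frame: along F 1.82 into F 1.96 ; pos along -0.1725
```

>>> arm_command([
  [-1,0,-3.5,0.28,0,0,0],
  [-1,0,-3.5,0.28,0,0,0],
  [-1,0,-3.5,0.28,0,0,0],
  [-1,0,-3.5,0.28,0,0,0],
  [-1,0,-3.5,0.28,0,0,0],
  [-1,0,-3.5,0.28,0,0,0],
  [-1,0,-3.5,0.28,0,0,0],
  [-1,0,-3.5,0.28,0,0,0],
  [-1,0,-3.5,0.28,0,0,0],
  [-1,0,-3.5,0.28,0,0,0],
  [-1,0,-3.5,0.28,0,0,0],
  [-1,0,-3.5,0.28,0,0,0],
  [-1,0,-3.5,0.28,0,0,0],
  [-1,0,-3.5,0.28,0,0,0],
])

```text
t: 8.9
position: [0.5062, -0.1165, 0.0432]
tool_rot: [-175.4, 0.0, -42.5]
force: [-1.7, -1.4, 2.0]
gripper_width: 0.007
```

```bash
python3 -c "
from h import *
im=read_camera('top'); cv2.imwrite('pics/t2.png',cv2.resize(im[180:300,230:430],None,fx=4,fy=4)[:,:,::-1])
st()"
```

```text
t 8.95 pos [ 0.5065 -0.1163  0.0432] rot [-175.4    -0.    -42.52] tip [ 0.5143 -0.1078  0.025 ] F [-0.71 -1.23  0.7 ]
  fence frame: along F 1.20 into F 0.76 ; pos along -0.1373
```

View pics/t2.png

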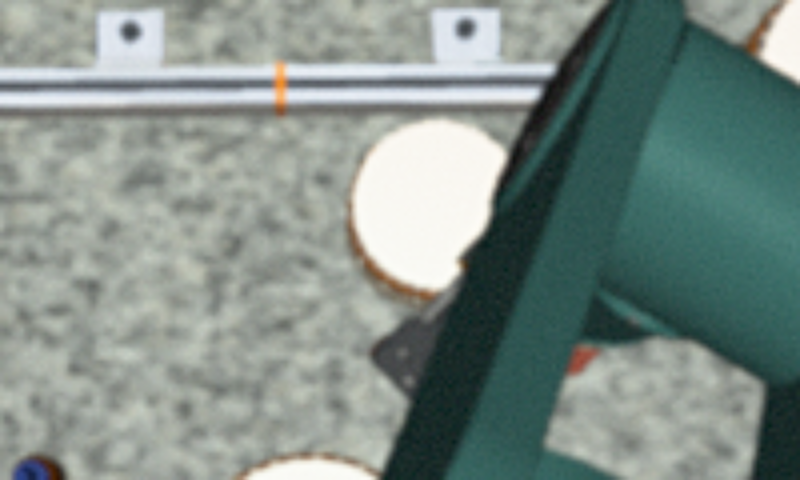

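>>> arm_command([
  [-1,0,-2,0.16,0,0,0],
  [-1,0,-2,0.16,0,0,0],
  [-1,0,-2,0.16,0,0,0],
  [-1,0,-2,0.16,0,0,0],
  [-1,0,-1,0.08,0,0,0],
  [-1,0,-1,0.08,0,0,0],
  [-1,0,-1,0.08,0,0,0],
  [-1,0,-1,0.08,0,0,0],
])

```text
t: 9.95
position: [0.5142, -0.1078, 0.0432]
tool_rot: [-175.4, 0.0, -42.5]
force: [-1.6, -2.0, 0.9]
gripper_width: 0.01
```

```bash
python3 -c "
from h import *
st()"
```

```text
t 9.95 pos [ 0.5142 -0.1078  0.0432] rot [-175.42    0.    -42.52] tip [ 0.522  -0.0993  0.025 ] F [-1.63 -1.96  0.9 ]
  fence frame: along F 1.89 into F 1.71 ; pos along -0.1292
```

Still only sliding force (~2.5 N). I'll keep going in small steps.

>>> arm_command([
  [-1,0,-0.8,0.06,0,0,0],
  [-1,0,-0.8,0.06,0,0,0],
  [-1,0,-0.8,0.06,0,0,0],
  [-1,0,-0.8,0.06,0,0,0],
])

```text
t: 10.45
position: [0.5164, -0.1054, 0.0432]
tool_rot: [-175.4, 0.0, -42.5]
force: [-0.7, -1.7, 0.7]
gripper_width: 0.008
```

>>> arm_command([
  [-1,0,-0.8,0.06,0,0,0],
  [-1,0,-0.8,0.06,0,0,0],
])

```text
t: 10.7
position: [0.5175, -0.1042, 0.0432]
tool_rot: [-175.4, -0.0, -42.5]
force: [-1.4, -2.1, 1.3]
gripper_width: 0.0
```

>>> arm_command([
  [-1,0,-0.8,0.06,0,0,0],
  [-1,0,-0.8,0.06,0,0,0],
])

```text
t: 10.95
position: [0.5186, -0.103, 0.0432]
tool_rot: [-175.4, 0.0, -42.5]
force: [-1.9, -2.5, 0.9]
gripper_width: 0.004
```

>>> arm_command([
  [-1,0,-0.8,0.06,0,0,0],
  [-1,0,-0.8,0.06,0,0,0],
])

```text
t: 11.2
position: [0.5196, -0.1019, 0.0432]
tool_rot: [-175.4, 0.0, -42.5]
force: [-1.0, -1.8, 0.9]
gripper_width: 0.005
```

>>> arm_command([
  [-1,0,-0.8,0.06,0,0,0],
  [-1,0,-0.8,0.06,0,0,0],
])

```text
t: 11.45
position: [0.5202, -0.1008, 0.0432]
tool_rot: [-175.5, 0.0, -42.5]
force: [-4.2, -4.4, 2.9]
gripper_width: 0.005
```

>>> arm_command([
  [-1,0,-0.8,0.06,0,0,0],
  [-1,0,-0.8,0.06,0,0,0],
])

```text
t: 11.7
position: [0.5199, -0.0999, 0.0431]
tool_rot: [-175.6, 0.1, -42.4]
force: [-8.1, -6.8, 6.3]
gripper_width: 0.004
```

>>> arm_command([
  [-1,0,1,-0.08,0,0,0],
  [-1,0,1,-0.08,0,0,0],
  [-1,0,2,-0.16,0,0,0],
  [-1,0,8,-0.64,0,0,0],
  [-1,0,8,-0.64,0,0,0],
  [-1,0,0,0,0,0,0],
])

```text
t: 12.45
position: [0.5078, -0.1149, 0.0432]
tool_rot: [-175.4, 0.0, -42.6]
force: [0.2, 0.8, -0.1]
gripper_width: 0.003
```

```bash
python3 -c "
from h import *
st();print(plan([.5385,-.122,.0435],-17.6))"
```

```text
t 12.45 pos [ 0.5078 -0.1149  0.0432] rot [-1.7543e+02  1.0000e-02 -4.2570e+01] tip [ 0.5155 -0.1064  0.0251] F [ 0.16  0.8  -0.06]
  fence frame: along F -0.79 into F -0.19 ; pos along -0.1360
shift [ 27.5 -15.5   1. ] |31.6| rv [ 1.000e-04 -3.470e-02 -4.344e-01]
```

>>> arm_command([
  [-1,0,2,0,0,-0.0116,-0.145],
  [-1,0,0,0,0,-0.0116,-0.145],
  [-1,0,0,0,0,-0.0116,-0.145],
  [-1,0,0,0,0,0,0],
])

```text
t: 12.95
position: [0.5072, -0.116, 0.0431]
tool_rot: [-175.4, -0.0, -17.6]
force: [0.9, 0.8, -0.4]
gripper_width: 0.005
```

```bash
python3 -c "
from h import *
im=read_camera('scene'); cv2.imwrite('pics/s3.png',cv2.resize(im[180:380,200:440],None,fx=3,fy=3)[:,:,::-1])
st();print(plan([.5385,-.122,.0435],-17.6))"
```

```text
t 13.00 pos [ 0.5071 -0.1159  0.0431] rot [-1.7542e+02 -1.0000e-02 -1.7690e+01] tip [ 0.5106 -0.105   0.0249] F [-0.66 -0.07 -0.23]
  fence frame: along F 0.04 into F 0.66 ; pos along -0.1370
shift [31.8 -3.8 -0.1] |32.0| rv [ 0.0001 -0.0003 -0.0016]
```

View pics/s3.png

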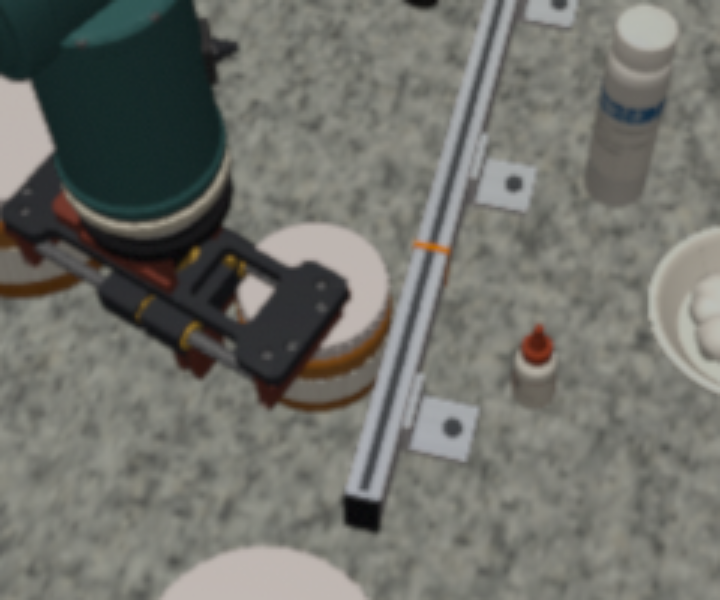

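>>> arm_command([
  [-1,8,0,0,0,0,0],
  [-1,8,0,0,0,0,0],
  [-1,8,0,0,0,0,0],
  [-1,8,-2,0.16,0,0,0],
  [-1,0,-2,0.16,0,0,0],
  [-1,0,-2,0.16,0,0,0],
  [-1,0,-2,0.16,0,0,0],
])

```text
t: 13.88
position: [0.5394, -0.1174, 0.043]
tool_rot: [-175.4, 0.0, -17.5]
force: [-0.7, -1.3, 0.1]
gripper_width: 0.005
```

```bash
python3 -c "
from h import *
st();R=RR(read_state()['tool_rot']);
print('fence-dir in tool',R.inv().apply([-.0418,.9991,0]).round(4))"
```

```text
t 13.88 pos [ 0.5394 -0.1174  0.043 ] rot [-1.7542e+02  3.0000e-02 -1.7510e+01] tip [ 0.5429 -0.1064  0.0248] F [-0.68 -1.25  0.13]
  fence frame: along F 1.22 into F 0.73 ; pos along -0.1398
fence-dir in tool [-0.3404 -0.9372  0.0753]
```

>>> arm_command([
  [-1,-0.34,-0.94,0.075,0,0,0],
  [-1,-0.34,-0.94,0.075,0,0,0],
  [-1,-0.34,-0.94,0.075,0,0,0],
  [-1,-0.34,-0.94,0.075,0,0,0],
  [-1,-0.68,-1.87,0.15,0,0,0],
  [-1,-0.68,-1.87,0.15,0,0,0],
  [-1,-0.68,-1.87,0.15,0,0,0],
  [-1,-0.68,-1.87,0.15,0,0,0],
])

```text
t: 14.88
position: [0.5386, -0.1062, 0.0431]
tool_rot: [-175.5, 0.0, -17.5]
force: [-3.5, -5.5, 3.2]
gripper_width: 0.011
```

```bash
python3 -c "
from h import *
st()"
```

```text
t 14.88 pos [ 0.5386 -0.1062  0.0431] rot [-1.7549e+02  5.0000e-02 -1.7470e+01] tip [ 0.542  -0.0953  0.0249] F [-3.49 -5.45  3.23]
  fence frame: along F 5.30 into F 3.71 ; pos along -0.1287
```

>>> arm_command([
  [-1,-1.02,-2.81,0.226,0,0,0],
  [-1,-1.02,-2.81,0.226,0,0,0],
  [-1,-1.02,-2.81,0.226,0,0,0],
  [-1,-1.02,-2.81,0.226,0,0,0],
  [-1,-1.02,-2.81,0.226,0,0,0],
  [-1,-1.02,-2.81,0.226,0,0,0],
  [-1,-1.02,-2.81,0.226,0,0,0],
  [-1,-1.02,-2.81,0.226,0,0,0],
  [-1,-1.02,-2.81,0.226,0,0,0],
  [-1,-1.02,-2.81,0.226,0,0,0],
])

```text
t: 16.12
position: [0.5355, -0.0769, 0.043]
tool_rot: [-175.6, 0.2, -17.4]
force: [-8.7, -9.7, 7.8]
gripper_width: 0.004
```

```bash
python3 -c "
from h import *
im=read_camera('scene'); cv2.imwrite('pics/s4.png',cv2.resize(im[130:330,200:440],None,fx=3,fy=3)[:,:,::-1])
st()"
```

```text
t 16.18 pos [ 0.5355 -0.0765  0.043 ] rot [-175.57    0.2   -17.43] tip [ 0.5389 -0.0656  0.0248] F [-7.76 -9.41  6.76]
  fence frame: along F 9.08 into F 8.15 ; pos along -0.0988
```

View pics/s4.png

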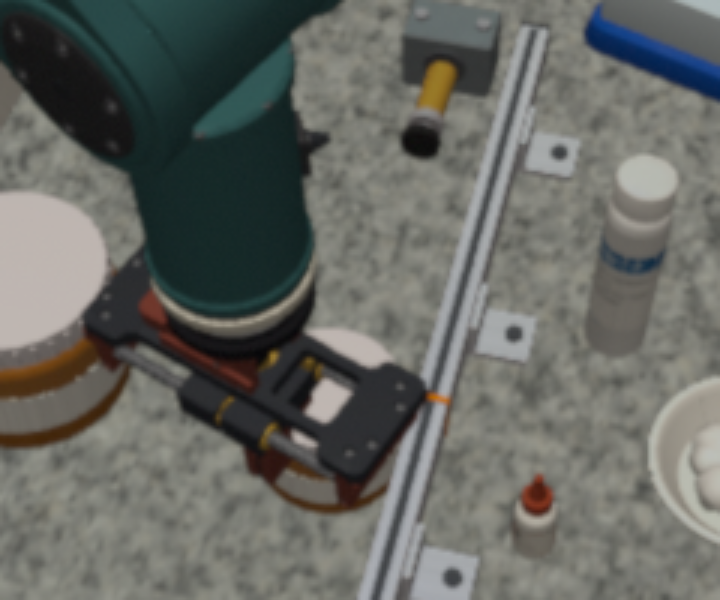

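The squeeze into the fence and the downward load are building up because the finger sticks to the jar. I'll back off briefly to release it, then re-engage with feedback.

>>> arm_command([
  [-1,0,1,-0.08,0,0,0],
  [-1,0,2,-0.16,0,0,0],
  [-1,0,3,-0.24,0,0,0],
  [-1,0,0,0,0,0,0],
])

```text
t: 16.68
position: [0.5367, -0.0817, 0.0431]
tool_rot: [-175.4, -0.0, -17.5]
force: [-0.7, 0.7, 1.0]
gripper_width: 0.002
```

```bash
python3 -c "
from h import *
st()
im=read_camera('top'); cv2.imwrite('pics/t5.png',cv2.resize(im[180:300,230:430],None,fx=4,fy=4)[:,:,::-1])"
```

```text
t 16.68 pos [ 0.5367 -0.0817  0.0431] rot [-1.7541e+02 -4.0000e-02 -1.7530e+01] tip [ 0.5401 -0.0708  0.0249] F [-0.7   0.72  0.97]
  fence frame: along F -0.75 into F 0.67 ; pos along -0.1041
```

View pics/t5.png

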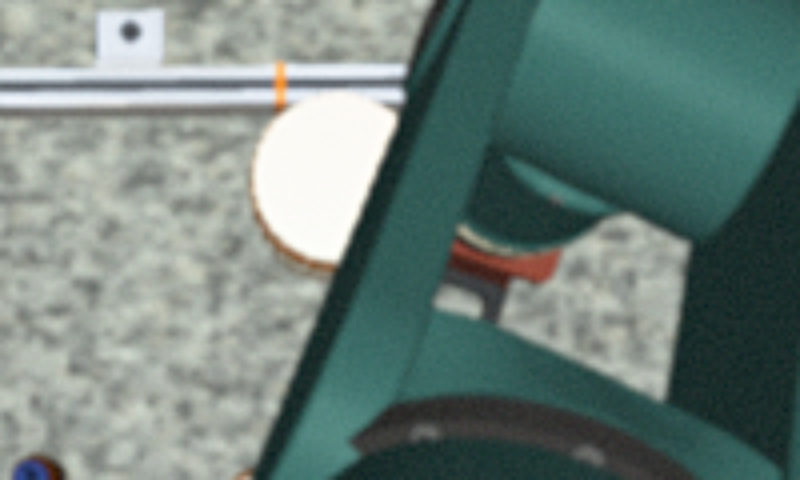

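>>> arm_command([
  [-1,0,3,-0.24,0,0,0],
  [-1,0,0,0,0,-0.014,-0.174],
  [-1,6,0,0,0,0,0],
  [-1,4,0,0,0,0,0],
  [-1,0,0,0,0,0,0],
])

```text
t: 17.35
position: [0.5458, -0.0859, 0.0431]
tool_rot: [-175.4, -0.0, -7.6]
force: [0.1, -0.4, -0.2]
gripper_width: 0.005
```

```bash
python3 -c "
from h import *
st();print(plan([.5485,-.0825,.0430],-7.6));R=RR(read_state()['tool_rot']);
print('fence-dir in tool',R.inv().apply([-.0418,.9991,0]).round(4))"
```

```text
t 17.35 pos [ 0.5458 -0.0859  0.0431] rot [-1.7543e+02 -3.0000e-02 -7.6000e+00] tip [ 0.5474 -0.0745  0.0249] F [ 0.08 -0.45 -0.18]
  fence frame: along F 0.45 into F -0.06 ; pos along -0.1086
shift [ 2.2 -3.7  0.4] |4.3| rv [ 0.0002 -0.0004 -0.    ]
fence-dir in tool [-0.1736 -0.9817  0.0784]
```

Next I move along the fence in 2 mm rows: x −0.35, y −1.96, z 0.157.

>>> arm_command([
  [-1,1.5,-2,0.16,0,0,0],
  [-1,-0.35,-1.96,0.157,0,0,0],
  [-1,-0.35,-1.96,0.157,0,0,0],
  [-1,-0.35,-1.96,0.157,0,0,0],
  [-1,-0.35,-1.96,0.157,0,0,0],
  [-1,-0.35,-1.96,0.157,0,0,0],
  [-1,-0.35,-1.96,0.157,0,0,0],
  [-1,-0.35,-1.96,0.157,0,0,0],
])

```text
t: 18.35
position: [0.5463, -0.07, 0.0431]
tool_rot: [-175.4, 0.0, -7.5]
force: [-2.7, -3.5, 1.1]
gripper_width: 0.007
```

```bash
python3 -c "
from h import *
st()"
```

```text
t 18.35 pos [ 0.5463 -0.07    0.0431] rot [-1.7544e+02  1.0000e-02 -7.5000e+00] tip [ 0.5478 -0.0586  0.0249] F [-2.7  -3.51  1.14]
  fence frame: along F 3.40 into F 2.84 ; pos along -0.0928
```

>>> arm_command([
  [-1,-0.6,-2.94,0.235,0,0,0],
  [-1,-0.6,-2.94,0.235,0,0,0],
  [-1,-0.6,-2.94,0.235,0,0,0],
  [-1,-0.6,-2.94,0.235,0,0,0],
  [-1,-0.6,-2.94,0.235,0,0,0],
  [-1,-0.6,-2.94,0.235,0,0,0],
])

```text
t: 19.1
position: [0.5452, -0.0518, 0.0431]
tool_rot: [-175.4, -0.0, -7.5]
force: [-0.8, -2.5, 1.7]
gripper_width: 0.007
```

```bash
python3 -c "
from h import *
st()"
```

```text
t 19.10 pos [ 0.5452 -0.0518  0.0431] rot [-1.7542e+02 -1.0000e-02 -7.5100e+00] tip [ 0.5467 -0.0404  0.0249] F [-0.78 -2.53  1.72]
  fence frame: along F 2.50 into F 0.89 ; pos along -0.0745
```

>>> arm_command([
  [-1,-0.48,-2.94,0.235,0,0,0],
  [-1,-0.48,-2.94,0.235,0,0,0],
  [-1,-0.48,-2.94,0.235,0,0,0],
  [-1,-0.48,-2.94,0.235,0,0,0],
  [-1,-0.48,-2.94,0.235,0,0,0],
  [-1,-0.48,-2.94,0.235,0,0,0],
])

```text
t: 19.85
position: [0.5445, -0.0339, 0.0431]
tool_rot: [-175.4, 0.0, -7.5]
force: [-2.0, -3.4, 2.2]
gripper_width: 0.009
```

```bash
python3 -c "
from h import *
st()
im=read_camera('top'); cv2.imwrite('pics/t6.png',cv2.resize(im[180:300,180:380],None,fx=4,fy=4)[:,:,::-1])"
```

```text
t 19.85 pos [ 0.5445 -0.0339  0.0431] rot [-1.7543e+02  1.0000e-02 -7.5100e+00] tip [ 0.546  -0.0225  0.0249] F [-1.97 -3.43  2.21]
  fence frame: along F 3.34 into F 2.11 ; pos along -0.0567
```

View pics/t6.png

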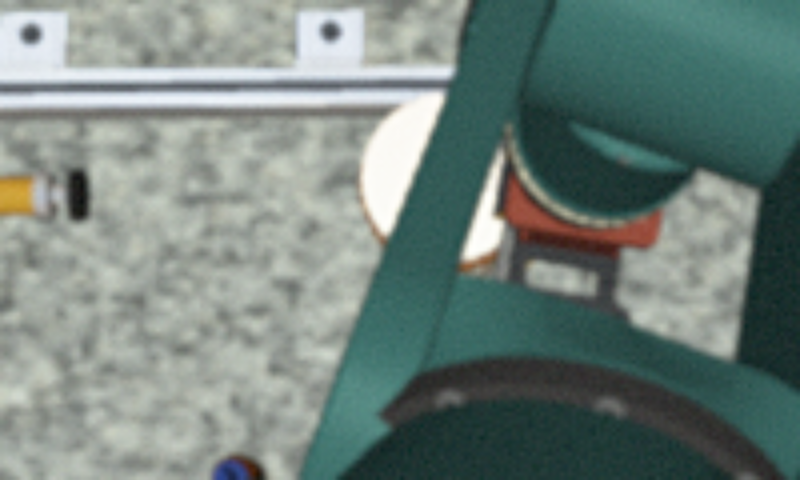

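>>> arm_command([
  [-1,-0.55,-2.94,0.235,0,0,0],
  [-1,-0.55,-2.94,0.235,0,0,0],
  [-1,-0.55,-2.94,0.235,0,0,0],
  [-1,-0.55,-2.94,0.235,0,0,0],
  [-1,-0.55,-2.94,0.235,0,0,0],
  [-1,-0.55,-2.94,0.235,0,0,0],
  [-1,-0.55,-2.94,0.235,0,0,0],
  [-1,-0.55,-2.94,0.235,0,0,0],
])

```text
t: 20.9
position: [0.5433, -0.0099, 0.0431]
tool_rot: [-175.4, 0.0, -7.5]
force: [-0.6, -3.8, 1.9]
gripper_width: 0.003
```

```bash
python3 -c "
from h import *
st()"
```

```text
t 20.90 pos [ 0.5433 -0.0099  0.0431] rot [-175.42    0.     -7.51] tip [0.5448 0.0015 0.0249] F [-0.59 -3.78  1.89]
  fence frame: along F 3.76 into F 0.74 ; pos along -0.0326
```

>>> arm_command([
  [-1,-0.5,-2.94,0.235,0,0,0],
  [-1,-0.5,-2.94,0.235,0,0,0],
  [-1,-0.5,-2.94,0.235,0,0,0],
  [-1,-0.5,-2.94,0.235,0,0,0],
  [-1,-0.5,-2.94,0.235,0,0,0],
  [-1,-0.5,-2.94,0.235,0,0,0],
  [-1,-0.5,-2.94,0.235,0,0,0],
  [-1,-0.5,-2.94,0.235,0,0,0],
])

```text
t: 21.9
position: [0.5424, 0.014, 0.0431]
tool_rot: [-175.4, 0.0, -7.5]
force: [-1.8, -3.3, 2.4]
gripper_width: 0.003
```

```bash
python3 -c "
from h import *
st()"
```

```text
t 21.90 pos [0.5424 0.014  0.0431] rot [-1.7542e+02  1.0000e-02 -7.5100e+00] tip [0.5439 0.0254 0.0249] F [-1.76 -3.35  2.37]
  fence frame: along F 3.27 into F 1.90 ; pos along -0.0087
```

>>> arm_command([
  [-1,-0.53,-2.94,0.235,0,0,0],
  [-1,-0.53,-2.94,0.235,0,0,0],
  [-1,-0.53,-2.94,0.235,0,0,0],
  [-1,-0.53,-2.94,0.235,0,0,0],
  [-1,-0.53,-2.94,0.235,0,0,0],
  [-1,-0.53,-2.94,0.235,0,0,0],
  [-1,-0.53,-2.94,0.235,0,0,0],
  [-1,-0.53,-2.94,0.235,0,0,0],
])

```text
t: 22.9
position: [0.5413, 0.038, 0.0431]
tool_rot: [-175.4, 0.0, -7.5]
force: [-0.9, -2.6, 2.2]
gripper_width: 0.004
```

```bash
python3 -c "
from h import *
st()"
```

```text
t 22.90 pos [0.5413 0.038  0.0431] rot [-175.42    0.     -7.51] tip [0.5428 0.0494 0.0249] F [-0.91 -2.6   2.2 ]
  fence frame: along F 2.56 into F 1.01 ; pos along 0.0153
```

>>> arm_command([
  [-1,-0.53,-2.94,0.235,0,0,0],
  [-1,-0.53,-2.94,0.235,0,0,0],
  [-1,-0.53,-2.94,0.235,0,0,0],
  [-1,-0.53,-2.94,0.235,0,0,0],
  [-1,-0.53,-2.94,0.235,0,0,0],
  [-1,-0.53,-2.94,0.235,0,0,0],
])

```text
t: 23.65
position: [0.5404, 0.0559, 0.0431]
tool_rot: [-175.4, 0.0, -7.5]
force: [-1.1, -3.7, 2.1]
gripper_width: 0.004
```

```bash
python3 -c "
from h import *
st()
im=read_camera('top'); cv2.imwrite('pics/t7.png',cv2.resize(im[180:300,130:330],None,fx=4,fy=4)[:,:,::-1])
im=read_camera('scene'); cv2.imwrite('pics/s7.png',cv2.resize(im[100:300,240:480],None,fx=3,fy=3)[:,:,::-1])"
```

```text
t 23.65 pos [0.5404 0.0559 0.0431] rot [-175.42    0.     -7.51] tip [0.5419 0.0673 0.0249] F [-1.05 -3.7   2.11]
  fence frame: along F 3.65 into F 1.20 ; pos along 0.0333
```

View pics/t7.png

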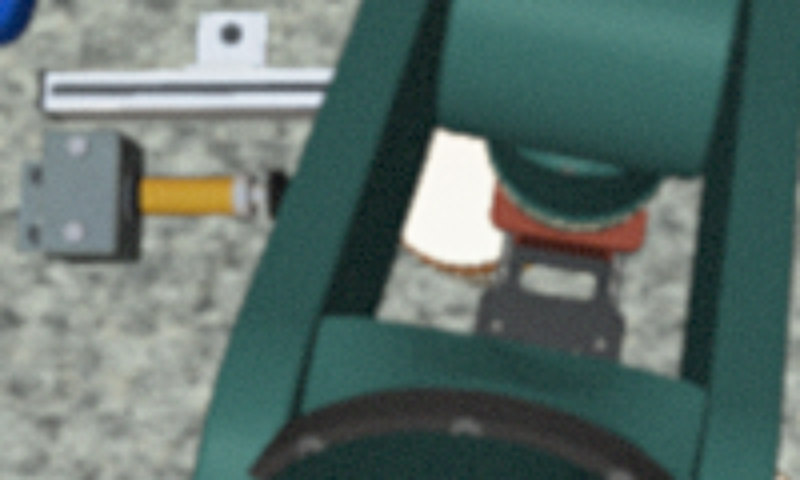

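View pics/s7.png

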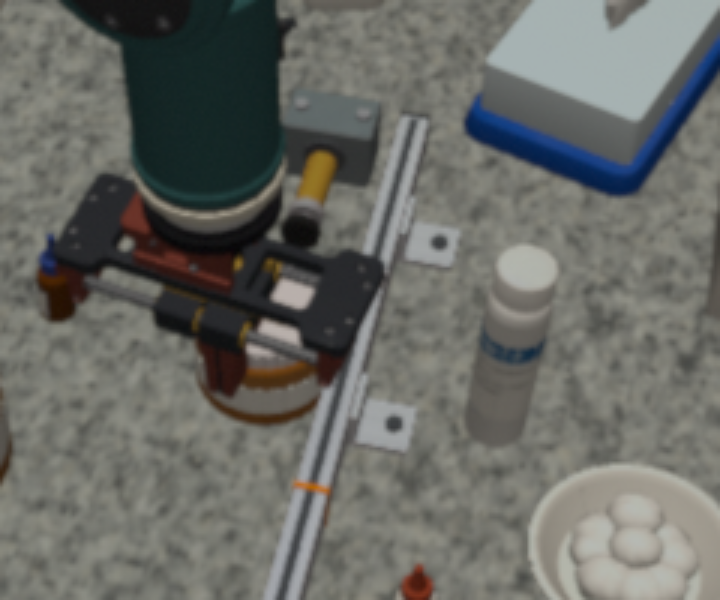

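>>> arm_command([
  [-1,-0.53,-2.94,0.235,0,0,0],
  [-1,-0.53,-2.94,0.235,0,0,0],
  [-1,-0.53,-2.94,0.235,0,0,0],
  [-1,-0.53,-2.94,0.235,0,0,0],
  [-1,-0.53,-2.94,0.235,0,0,0],
  [-1,-0.53,-2.94,0.235,0,0,0],
  [-1,-0.53,-2.94,0.235,0,0,0],
])

```text
t: 24.62
position: [0.5395, 0.0769, 0.0431]
tool_rot: [-175.4, 0.0, -7.5]
force: [-1.4, -3.0, 2.7]
gripper_width: 0.007
```

```bash
python3 -c "
from h import *
st()"
```

```text
t 24.62 pos [0.5395 0.0769 0.0431] rot [-175.42    0.     -7.51] tip [0.541  0.0882 0.0249] F [-1.36 -3.01  2.66]
  fence frame: along F 2.95 into F 1.49 ; pos along 0.0542
```

>>> arm_command([
  [-1,-0.18,-0.98,0.078,0,0,0],
  [-1,-0.18,-0.98,0.078,0,0,0],
  [-1,-0.18,-0.98,0.078,0,0,0],
  [-1,-0.18,-0.98,0.078,0,0,0],
])

```text
t: 25.12
position: [0.5393, 0.0807, 0.0431]
tool_rot: [-175.4, 0.0, -7.5]
force: [-1.1, -3.8, 2.9]
gripper_width: 0.004
```

>>> arm_command([
  [-1,-0.18,-0.98,0.078,0,0,0],
  [-1,-0.18,-0.98,0.078,0,0,0],
  [-1,-0.18,-0.98,0.078,0,0,0],
])

```text
t: 25.5
position: [0.5391, 0.0837, 0.0431]
tool_rot: [-175.4, 0.0, -7.5]
force: [-1.0, -3.4, 1.6]
gripper_width: 0.009
```

```bash
python3 -c "
from h import *
st()"
```

```text
t 25.50 pos [0.5391 0.0837 0.0431] rot [-175.42    0.     -7.51] tip [0.5406 0.0951 0.0249] F [-1.04 -3.36  1.59]
  fence frame: along F 3.32 into F 1.18 ; pos along 0.0611
```

>>> arm_command([
  [-1,-0.18,-0.98,0.078,0,0,0],
  [-1,-0.18,-0.98,0.078,0,0,0],
  [-1,-0.18,-0.98,0.078,0,0,0],
  [-1,-0.18,-0.98,0.078,0,0,0],
])

```text
t: 26.0
position: [0.5389, 0.0877, 0.0431]
tool_rot: [-175.4, 0.0, -7.5]
force: [-0.3, -4.1, 1.7]
gripper_width: 0.005
```

>>> arm_command([
  [-1,-0.18,-0.98,0.078,0,0,0],
  [-1,-0.18,-0.98,0.078,0,0,0],
  [-1,-0.18,-0.98,0.078,0,0,0],
])

```text
t: 26.38
position: [0.5387, 0.0907, 0.043]
tool_rot: [-175.4, 0.0, -7.5]
force: [-1.3, -2.6, 1.4]
gripper_width: 0.003
```

>>> arm_command([
  [-1,-0.18,-0.98,0.078,0,0,0],
  [-1,-0.18,-0.98,0.078,0,0,0],
])

```text
t: 26.62
position: [0.5386, 0.0927, 0.0431]
tool_rot: [-175.4, 0.0, -7.5]
force: [-0.3, -3.1, 1.9]
gripper_width: 0.003
```

>>> arm_command([
  [-1,-0.18,-0.98,0.078,0,0,0],
  [-1,-0.18,-0.98,0.078,0,0,0],
])

```text
t: 26.88
position: [0.5386, 0.0947, 0.0431]
tool_rot: [-175.4, 0.0, -7.5]
force: [-1.3, -3.1, 2.7]
gripper_width: 0.002
```

>>> arm_command([
  [-1,-0.14,-0.78,0.062,0,0,0],
  [-1,-0.14,-0.78,0.062,0,0,0],
])

```text
t: 27.12
position: [0.5385, 0.0963, 0.0431]
tool_rot: [-175.4, 0.0, -7.5]
force: [-0.5, -3.4, 1.7]
gripper_width: 0.006
```

>>> arm_command([
  [-1,-0.14,-0.78,0.062,0,0,0],
  [-1,-0.14,-0.78,0.062,0,0,0],
])

```text
t: 27.38
position: [0.5384, 0.0979, 0.0431]
tool_rot: [-175.4, 0.0, -7.5]
force: [-1.2, -2.6, 1.3]
gripper_width: 0.006
```

>>> arm_command([
  [-1,-0.14,-0.78,0.062,0,0,0],
  [-1,-0.14,-0.78,0.062,0,0,0],
])

```text
t: 27.62
position: [0.5383, 0.0995, 0.0431]
tool_rot: [-175.4, 0.0, -7.5]
force: [-0.4, -2.5, 1.2]
gripper_width: 0.002
```

>>> arm_command([
  [-1,-0.14,-0.78,0.062,0,0,0],
  [-1,-0.14,-0.78,0.062,0,0,0],
])

```text
t: 27.88
position: [0.5383, 0.1011, 0.0431]
tool_rot: [-175.4, 0.0, -7.5]
force: [-1.2, -3.0, 1.2]
gripper_width: 0.005
```

>>> arm_command([
  [-1,-0.12,-0.78,0.062,0,0,0],
  [-1,-0.12,-0.78,0.062,0,0,0],
])

```text
t: 28.12
position: [0.5382, 0.1026, 0.0431]
tool_rot: [-175.4, 0.0, -7.5]
force: [-1.0, -3.3, 2.2]
gripper_width: 0.004
```

>>> arm_command([
  [-1,-0.12,-0.78,0.062,0,0,0],
  [-1,-0.12,-0.78,0.062,0,0,0],
])

```text
t: 28.38
position: [0.5381, 0.1042, 0.0431]
tool_rot: [-175.4, 0.0, -7.5]
force: [-0.9, -3.2, 2.2]
gripper_width: 0.006
```

>>> arm_command([
  [-1,-0.12,-0.78,0.062,0,0,0],
  [-1,-0.12,-0.78,0.062,0,0,0],
])

```text
t: 28.62
position: [0.5381, 0.1057, 0.0431]
tool_rot: [-175.4, 0.0, -7.5]
force: [-1.1, -4.1, 1.9]
gripper_width: 0.003
```

>>> arm_command([
  [-1,-0.14,-0.78,0.062,0,0,0],
  [-1,-0.14,-0.78,0.062,0,0,0],
])

```text
t: 28.88
position: [0.5381, 0.1073, 0.0431]
tool_rot: [-175.4, 0.0, -7.5]
force: [-1.7, -4.4, 2.4]
gripper_width: 0.01
```

>>> arm_command([
  [-1,-0.14,-0.78,0.062,0,0,0],
])

```text
t: 29.0
position: [0.538, 0.1082, 0.0431]
tool_rot: [-175.4, 0.0, -7.5]
force: [-1.3, -3.1, 1.2]
gripper_width: 0.005
```

>>> arm_command([
  [-1,-0.14,-0.78,0.062,0,0,0],
])

```text
t: 29.12
position: [0.538, 0.1089, 0.0431]
tool_rot: [-175.4, 0.0, -7.5]
force: [-1.8, -3.5, 2.6]
gripper_width: 0.004
```

>>> arm_command([
  [-1,-0.14,-0.78,0.062,0,0,0],
  [-1,-0.14,-0.78,0.062,0,0,0],
])

```text
t: 29.38
position: [0.538, 0.1101, 0.0431]
tool_rot: [-175.5, -0.0, -7.5]
force: [-1.3, -7.1, 2.9]
gripper_width: 0.002
```

>>> arm_command([
  [-1,-0.14,-0.78,0.062,0,0,0],
  [-1,-0.14,-0.78,0.062,0,0,0],
])

```text
t: 29.62
position: [0.5379, 0.1112, 0.0431]
tool_rot: [-175.5, -0.0, -7.5]
force: [-2.6, -9.3, 3.1]
gripper_width: 0.01
```

>>> arm_command([
  [-1,-0.14,-0.78,0.062,0,0,0],
])

```text
t: 29.75
position: [0.5379, 0.1117, 0.0431]
tool_rot: [-175.5, -0.0, -7.5]
force: [-2.2, -10.5, 2.9]
gripper_width: 0.005
```

>>> arm_command([
  [-1,0,0,0,0,0,0],
])

```text
t: 29.88
position: [0.5379, 0.1118, 0.0431]
tool_rot: [-175.5, -0.0, -7.5]
force: [-2.3, -9.2, 2.8]
gripper_width: 0.003
```

>>> arm_command([
  [-1,-0.1,-0.58,0.047,0,0,0],
  [-1,-0.1,-0.58,0.047,0,0,0],
])

```text
t: 30.12
position: [0.5379, 0.1125, 0.0431]
tool_rot: [-175.6, -0.0, -7.5]
force: [-2.1, -11.9, 3.3]
gripper_width: 0.004
```

>>> arm_command([
  [-1,-0.1,-0.58,0.047,0,0,0],
  [-1,0,0,0,0,0,0],
])

```text
t: 30.38
position: [0.5379, 0.1129, 0.0431]
tool_rot: [-175.6, -0.0, -7.5]
force: [-1.9, -12.3, 3.4]
gripper_width: 0.004
```

```bash
python3 -c "
from h import *
st()"
```

```text
t 30.38 pos [0.5379 0.1129 0.0431] rot [-1.7557e+02 -3.0000e-02 -7.4500e+00] tip [0.5394 0.1243 0.0249] F [ -1.92 -12.3    3.4 ]
  fence frame: along F 12.21 into F 2.43 ; pos along 0.0904
```

>>> arm_command([
  [-1,-0.07,-0.4,0.03,0,0,0],
  [-1,0,0,0,0,0,0],
  [-1,0,0,0,0,0,0],
  [-1,0,0,0,0,0,0],
  [-1,0,0,0,0,0,0],
])

```text
t: 31.0
position: [0.5379, 0.1132, 0.0432]
tool_rot: [-175.6, -0.0, -7.5]
force: [-2.8, -11.7, 3.8]
gripper_width: 0.005
```

```bash
python3 -c "
from h import *
st()"
```

```text
t 31.00 pos [0.5379 0.1132 0.0432] rot [-1.7558e+02 -3.0000e-02 -7.4500e+00] tip [0.5393 0.1245 0.025 ] F [ -2.79 -11.74   3.78]
  fence frame: along F 11.61 into F 3.28 ; pos along 0.0906
```

>>> arm_command([
  [-1,0.06,0.29,-0.024,0,0,0],
  [-1,0.06,0.29,-0.024,0,0,0],
  [-1,0.06,0.29,-0.024,0,0,0],
  [-1,0.06,0.29,-0.024,0,0,0],
])

```text
t: 31.5
position: [0.5378, 0.113, 0.0431]
tool_rot: [-175.5, -0.0, -7.5]
force: [-1.6, -7.7, 2.0]
gripper_width: 0.009
```

>>> arm_command([
  [-1,0.06,0.29,-0.024,0,0,0],
  [-1,0.06,0.29,-0.024,0,0,0],
  [-1,0.06,0.29,-0.024,0,0,0],
  [-1,0.06,0.29,-0.024,0,0,0],
])

```text
t: 32.0
position: [0.538, 0.1127, 0.0431]
tool_rot: [-175.4, -0.0, -7.5]
force: [-0.2, -3.5, 1.4]
gripper_width: 0.002
```

>>> arm_command([
  [-1,0.06,0.29,-0.024,0,0,0],
  [-1,0.06,0.29,-0.024,0,0,0],
  [-1,0.06,0.29,-0.024,0,0,0],
  [-1,0.06,0.29,-0.024,0,0,0],
])

```text
t: 32.5
position: [0.538, 0.1117, 0.0431]
tool_rot: [-175.4, 0.0, -7.5]
force: [-1.2, -2.0, 1.0]
gripper_width: 0.007
```

>>> arm_command([
  [-1,0.05,0.29,-0.024,0,0,0],
  [-1,0.05,0.29,-0.024,0,0,0],
  [-1,0.05,0.29,-0.024,0,0,0],
  [-1,0.05,0.29,-0.024,0,0,0],
])

```text
t: 33.0
position: [0.5382, 0.1105, 0.0431]
tool_rot: [-175.4, -0.0, -7.5]
force: [-0.4, -1.2, -0.4]
gripper_width: -0.0
```

>>> arm_command([
  [-1,0.05,0.29,-0.024,0,0,0],
  [-1,0.05,0.29,-0.024,0,0,0],
  [-1,0.05,0.29,-0.024,0,0,0],
  [-1,0.05,0.29,-0.024,0,0,0],
])

```text
t: 33.5
position: [0.5383, 0.1092, 0.0432]
tool_rot: [-175.4, -0.0, -7.5]
force: [-0.2, 0.6, 0.0]
gripper_width: 0.007
```

>>> arm_command([
  [-1,0.05,0.29,-0.024,0,0,0],
  [-1,0.05,0.29,-0.024,0,0,0],
  [-1,0.05,0.29,-0.024,0,0,0],
  [-1,0.05,0.29,-0.024,0,0,0],
])

```text
t: 34.0
position: [0.5382, 0.1079, 0.0431]
tool_rot: [-175.4, 0.0, -7.5]
force: [-1.0, 0.1, -1.0]
gripper_width: 0.005
```

>>> arm_command([
  [-1,0.05,0.29,-0.024,0,0,0],
  [-1,0.05,0.29,-0.024,0,0,0],
  [-1,0.05,0.29,-0.024,0,0,0],
  [-1,0.05,0.29,-0.024,0,0,0],
])

```text
t: 34.5
position: [0.5382, 0.1068, 0.0431]
tool_rot: [-175.4, 0.0, -7.5]
force: [-1.4, -0.5, -0.0]
gripper_width: 0.002
```

>>> arm_command([
  [-1,0,2,-0.16,0,0,0],
  [-1,0,4,-0.32,0,0,0],
  [-1,0,10,-0.8,0,0,0],
  [-1,0,20,-1.6,0,0,0],
  [-1,0,20,-1.6,0,0,0],
  [-1,0,5,-40,0,0,0],
  [-1,0,20,-60,0,0,0],
  [-1,0,40,-40,0,0,0],
  [-1,0,60,0,0,0,0],
  [-1,0,60,0,0,0,0],
  [-1,0,60,0,0,0,0],
  [-1,0,0,0,0,0,0],
])

```text
t: 36.0
position: [0.4968, -0.2064, 0.1622]
tool_rot: [-175.5, -0.0, -7.8]
force: [-0.0, -0.4, -0.5]
gripper_width: 0.004
```

```bash
python3 -c "
from h import *
st()
im=read_camera('top'); cv2.imwrite('pics/t8.png',cv2.resize(im[150:320,130:360],None,fx=3.4,fy=3.4,interpolation=2)[:,:,::-1])
im=read_camera('scene'); cv2.imwrite('pics/s8.png',cv2.resize(im[110:260,240:440],None,fx=4,fy=4,interpolation=2)[:,:,::-1])"
```

```text
t 36.00 pos [ 0.4968 -0.2064  0.1622] rot [-1.755e+02 -2.000e-02 -7.820e+00] tip [ 0.4984 -0.1951  0.144 ] F [-0.03 -0.41 -0.53]
  fence frame: along F 0.41 into F 0.05 ; pos along -0.2270
```

View pics/t8.png

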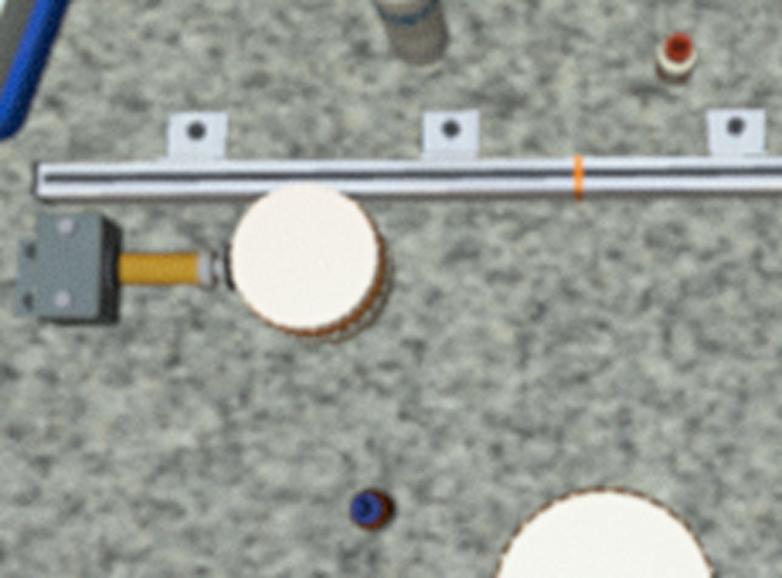

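View pics/s8.png

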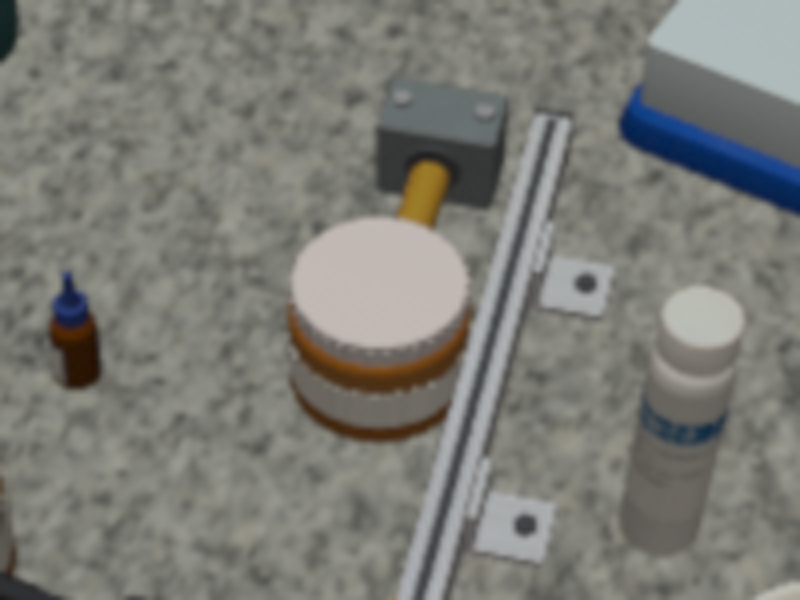

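```bash
python3 -c "
from h import *
for c,s in (('top',(220,225)),('scene',(335,180))):
    im=read_camera(c); o,r,e=lid(c,im,s); k={'top':(.5986,-.0409),'scene':(.5965,-.0426)}[c]
    print(c,o,r,e,'gap to fence', (k[0]+k[1]*o[1]-o[0])/np.hypot(1,k[1])-.045)
"
```

```text
top [0.54742538 0.16057881] 0.04044527617044478 0.0029212009250077983 gap to fence -0.00043031233367042676
scene [0.54435558 0.16116668] 0.040144171459559154 0.001823988966244694 gap to fence 0.0002376908114642834
```

```bash
python3 -c "
from cell import *
print(hand_in())"
```

```text
the job is handed in; nothing more can be done
None
```

I slid the smallest amber jar to the fence, pushed it along to the pad, pressed it and eased off, then handed the job in at about 36 s. No verdict came back.

**Against the fence:** It touched the fence at about y = −0.06 m, before the orange mark at about y = 0.002 m. I pushed it along with shut fingers against its side.

**Press on the pad:** I held it on the pad for about 0.6 s. The wrist read about 12 N, of which about 3.3 N was sliding friction, so the pad took roughly 8.5 to 9 N. The estimated spring travel, about 4.3 mm, agrees. I then eased off over about 3 s until the finger force fell to about zero.

**Last checks:**
- **Fence:** both cameras put the gap between jar and fence within 0.5 mm of zero.
- **Pad:** contact rests on the force trace during easing off, and the pictures show the jar right up against the pad. They cannot resolve a gap of less than about 1 mm.
- **Jar and bystanders:** the jar is upright and no bystander looks disturbed.

**What disagreed:**
- **Squeeze at the mark:** just before the mark the fingers stuck to the jar and squeezed it into the fence with about 8 N, with about 7 N pressing down. I backed off, turned the push direction and went on at about 1 to 3 N.
- **Position along the fence:** the cameras place the jar's centre at y ≈ 0.161 m. The finger geometry gives about 0.165 m, which I put down to calibration and the assumed finger width.

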